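# Knock home a frame peg

### The arm

A 7-joint arm with a two-finger parallel gripper is mounted at the origin on the work surface. World frame = base frame: x ahead of the robot, y to its left, z up, the work surface at z = 0. Lengths are in m, angles in degrees, forces in N, time in s.
With the tool pointing down it reaches from about 0.425 to 0.825 m from the base axis. Payload 3.6 kg.
Tool frame: the origin (TCP) lies midway between the tips of the shut fingers; the grasp point (between the pads) lies 19 mm behind it; z points along the fingers, y is the line along which they close (so a half turn about z gives the same grasp; the last joint's range is limited). The gripper opens to 85 mm and grips with 20 to 120 N. Pads are 22 mm wide; open, the fingers measure 114 mm over their backs; the gripper's body (76 mm by 85 mm) begins 54 mm behind the grasp point. The pads swing forward as they close: fully open they stand 13 mm farther back than shut.
Start: joints at [-64.83, 35.231, -0.722, 81.555, 0.464, 63.22, -2.315], TCP at [0.292, 0.581, 0.231] pointing down, gripper open.
Joint ranges: [-178.69, 178.69], [-17.37, 117.87], [-77.05, 75.6], [15.02, 138.74], [-78.02, 258.01], [0.78, 113.62], [-162.83, 162.83]. Speed limits (degrees/s): [159.86, 159.86, 180, 180, 180, 180, 180].

### API

Orientations are given as a 3x3 rotation matrix whose columns are the frame's x, y, z axes.
In Python, from rig import observe, snapshot, finish_job gives the robot as it stands.
- The arm moves only by the tool drive_tool, never from a script. Its argument "plan" is one flat list of numbers, 7 for each row, row after row: the turn, a rotation vector about the tool's x, y, z in degrees, then the shift along the tool's x, y, z in mm, then the finger opening in mm, from 0 to 85.4. A call has 1 to 8 rows; each row is the pose to reach, as a shift and turn from the pose commanded when the call began, along the tool's axes at that moment; what a row does not reach only later rows make up. A row lasts 1/8 s, in which the tool goes at most 62.5 mm and 10.7 degrees, less where a joint would pass 70% of its speed; a pose out of reach is approached as far as the arm can. A call with a gripper value outside its range is refused whole. The fingers move at their own pace and stop on an object; the grip force is fixed at half the most. Time passes only in rows, so rows that repeat a pose let the fingers close. It gives the time, the measured TCP pose, the force, the opening and the grip force at its end, in the units of the state.
- observe(): the state, without advancing time (a new reading comes with each control period).
- snapshot(name): name is "side" or "top"; returns a dict with "pixels" (400x640x3 uint8, red, green, blue), "fovy" (degrees; the focal length in pixels is half the picture's height over the tangent of half this angle, whatever the lens; pixels are square), "cx", "cy" (the principal point, pixels), "xyz" and "attitude" of the camera in the world. Camera axes: x right, y up, looking along -z (the intrinsics and any distortion apply to the point x, -y, -z); pixel columns grow to the right and rows downward; lengths in m; the calibration is good to about 2 mm. A picture is of the moment at which its call begins. There is no depth.
- finish_job(): hands the job in; it is judged then, once.
The state is a dict: "clock": time; "joint_pos": joint angles; "joint_velocities": joint speeds; "joint_torque": joint torques, N m; "tcp_pos": TCP position; "orientation": TCP orientation; "wrist_force": force on the tool from outside, world axes, zero at the start; "moment": the same for the moment, N m; "grip_width": finger opening in m; "finger_force": force on a finger pad.
Only numpy, scipy, OpenCV 4.12 (cv2) and the standard library are available. Lean on these libraries where they do the work, as an engineer would, in place of code of your own. Each camera call takes 0.05 s, during which the arm holds its last target. There are 200 camera calls.

### The job

One sprung peg of the embroidery frame still stands proud, and somebody has parked a thread spool over it. Lift that spool off and stand it in the shallow wooden tray, then take the mallet and knock the peg with brisk blows, using the middle of the mallet's face, until it is fully home like the frame's other three pegs. Finally set the mallet back on the bench, standing on its face, and leave the small things lying in the tray and inside the frame where they are.

Things in the scene. Friction and masses are not known exactly. Their poses are not given: they have to be found in the camera images.
- frame: Dark wooden embroidery frame, fixed, 230 x 260 mm, open in the middle, turned any way. Origin: its centre, on the bench. Two bars along its y (26 mm square, x = +-90) carry two laths along its x (44 wide, 12 thick, y = +-90, tops 38 mm above the bench). Pale pegs at the crossings (x, y = +-90 mm): the one at (-90, 90) stands proud; the other three are home, tops 5 mm above the lath.
- peg (a joint): How far the proud peg has been driven down, m: starts at 0 to 0.004, fully home at its stop at 0.019. A sprung split peg: it needs about 7 to 10 N, and stays where it is driven.
- peg_top (a point): Centre of the top of the proud peg (flat round head 18 mm across on a 12 mm shank). At joint 0 it is 24 mm above the lath (62 mm above the bench), home it is 5 mm above the lath (43 mm above the bench).
- spool: Thread spool with grey thread and pale wooden ends, an upright tube 60 mm tall, ends 44 mm and middle 38 mm across, bore 24 mm right through, 60 g. Origin: centre of its underside, z up its axis. It starts standing on the lath with the proud peg inside its bore.
- tray: Shallow open wooden tray, fixed, 190 (its x) x 130 (its y) x 25 mm tall, walls and floor 6 mm. Origin: centre of its underside. A small spool already stands in its +x end.
- tray_in (a point): Centre of the tray's inner floor, axes as the tray's.
- tray_spot (a point): Free place on the tray's inner floor, 45 mm from its centre towards its -x end.
- mallet: Mallet, round black rubber head, flat-sided wooden handle, 340 g, standing on its striking face. Origin: centre of that face (underside), z up the head. Head 50 mm across, 80 mm tall; the level handle, 18 mm wide, 24 mm tall, leaves the head along the mallet's -x, its middle 42 mm above the face, and ends 195 mm from the head's axis.
- mallet_grip (a point): Point in the handle 50 mm from the head's axis, 42 mm above the face: a good place to grip, near the centre of mass.
- small_spool: Bystander: small solid blue spool, 32 mm across, 34 mm tall, in the tray. Origin: centre of its underside.
- dish: Bystander: white bowl inside the frame's opening, 64 mm across, 26 mm tall. Origin: centre of its underside.
- chalk: Bystander: tailor's chalk block 45 x 28 x 12 mm inside the frame's opening. Origin: centre of its underside.
There are look-alikes about, which are no part of the job. Leave any green look-alike of the tray alone. Leave any orange look-alike of the spool alone.

How it is judged (in metres and radians):
On the way, in this order (a step that is already met when the one before it is completed fails the run):
1. the spool stands upright in the tray, let go (x of spool in the frame of tray_in between -0.075 and 0.075 m and y of spool in the frame of tray_in between -0.045 and 0.045 m and z of spool in the frame of tray_in below 0.008 m and angle between spool's own z axis and vertical below 0.2 rad and contact force between spool and the fingers below 0.3 N and linear speed of spool below 0.03 m/s), for 0.2 s.
2. the mallet knocks the peg down briskly (peg moving faster than 0.03 m/s under the mallet), the middle of its face within 16 mm of the peg's axis (value of joint peg above 0.006 m and velocity of joint peg above 0.03 m/s and contact force between mallet and peg above 0.5 N and horizontal distance between mallet and peg_top below 0.016 m).
At the end, for the whole second after the job is handed in: The peg is home (driven at least 17 of its 19 mm); the spool stands upright in the tray; the mallet stands on its face on the bench; all released and at rest; the small spool, dish and chalk moved no more than 30 mm (value of joint peg above 0.017 m and x of spool in the frame of tray_in between -0.075 and 0.075 m and y of spool in the frame of tray_in between -0.045 and 0.045 m and z of spool in the frame of tray_in below 0.008 m and angle between spool's own z axis and vertical below 0.2 rad and angle between mallet's own z axis and vertical below 0.12 rad and height (world z) of mallet below 0.006 m and linear speed of each of mallet, spool below 0.02 m/s); the robot touches nothing.
It fails at once if the peg is pushed with the gripper instead of the mallet (contact force between peg and the arm above 3 N).
It fails at once if the peg is pushed with the fingers instead of the mallet (contact force between peg and the fingers above 3 N).
It fails at once if the small spool, the dish or the chalk is moved more than 30 mm (distance of any of small_spool, dish, chalk from where it was at the start of the episode above 0.03 m).
It also fails if it takes over 64 s, if anything falls off the work surface, if the arm or the gripper's body presses on something with over 40 N, if the wrist force passes 120 N, or if a joint passes its speed limit or range.

## Working session

There is one attempt and no reset: what is moved stays moved. The work goes in short steps, Python scripts to look and compute and a tool call to move; the robot and the scene stay as the last step left them, time stands still between calls to the robot, and variables do not carry over. Pictures are saved under pics/ and viewed, at most 10 in all, crops included, and the job is handed in when it is done.

Besides the shell and the picture viewer there is one more tool, called after "Request:" by a JSON object that holds its "fn" and its "kwargs". drive_tool: Moves the arm, as the interface text tells. Its arguments: {"type":"object","properties":{"plan":{"type":"array"}},"required":["plan"]}

```bash
ls; mkdir -p pics; python3 - <<'E'
from rig import *
import cv2
s=observe();print({k:s[k] for k in('clock','tcp_pos','orientation','grip_width')})
for n in('top','side'):
    p=snapshot(n);cv2.imwrite(f'pics/{n}0.png',p['pixels'][:,:,::-1]);print(n,{k:v for k,v in p.items() if k!='pixels'})
E
```

```text
pics
{'clock': 0.0, 'tcp_pos': array([0.29157035, 0.58006796, 0.23012771]), 'orientation': array([[-8.93480785e-01,  4.49099927e-01, -1.15875719e-03],
       [ 4.49101421e-01,  8.93477732e-01, -2.33560830e-03],
       [-1.35977716e-05, -2.60722064e-03, -9.99996601e-01]]), 'grip_width': 0.08522497611012242}
top {'fovy': 51.41310548842489, 'cx': 320.4080163237997, 'cy': 202.45945073021338, 'xyz': array([0.31427087, 0.11096633, 1.3784611 ]), 'attitude': array([[-0.02700901,  0.98360573, -0.17829829],
       [-0.99963239, -0.02615404,  0.00714436],
       [ 0.00236401,  0.17842571,  0.98395055]])}
side {'fovy': 55.05064169670832, 'cx': 316.4356366947378, 'cy': 197.7022487463218, 'xyz': array([ 0.10629472, -0.32327823,  0.83155542]), 'attitude': array([[ 0.68785571,  0.57073151, -0.44846411],
       [-0.72583159,  0.53676311, -0.43017887],
       [-0.00479765,  0.62141041,  0.78347053]])}
```

View pics/top0.png

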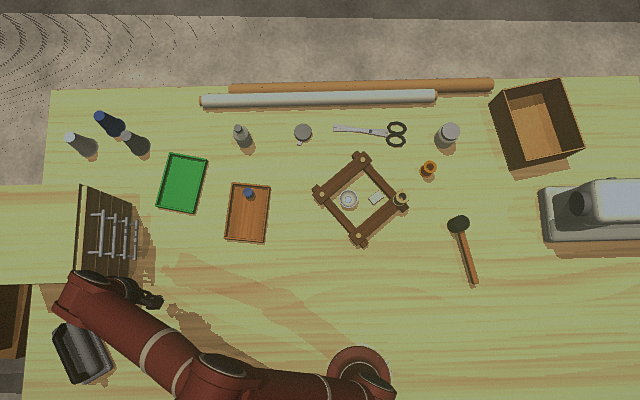

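View pics/side0.png

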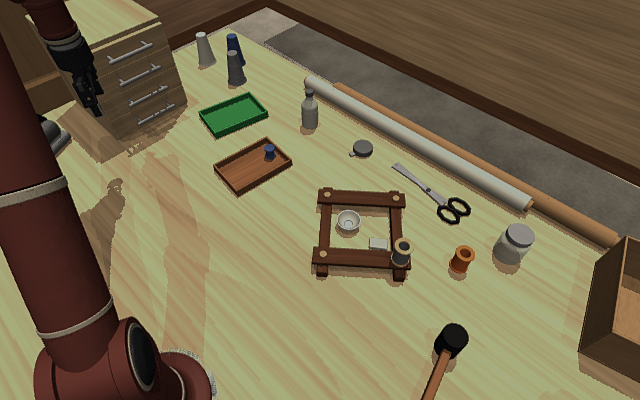

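Top view: the tray is at (247,213), with the blue small spool at (248,193) in its +x end. The frame is around (360,199) and the mallet head at (458,223), its handle running to (475,283).

Candidates for the spool (top / side view):
- grey spool on the frame corner: (401,199) / (401,250)
- orange look-alike: (428,169) / (461,260)
- grey bottle: (240,135)
- grey tin: (303,132)
- jar: (447,135)
- blue small spool: (248,193)

I choose the grey one on the frame. For the tray I choose the brown one, not the green one at (182,183). I'll check both in a close crop.

```bash
cat > h.py <<'E'
import numpy as np, cv2
from rig import *
def cam(p):
    f=p['pixels'].shape[0]/2/np.tan(np.radians(p['fovy']/2)); return f,p['cx'],p['cy'],np.array(p['xyz']),np.array(p['attitude'])
def ray(p,u,v):
    f,cx,cy,o,R=cam(p); d=R@np.array([(u-cx)/f,-(v-cy)/f,-1.]); return o,d
def plane(p,uv,z):
    o,d=ray(p,*uv); return (o+d*(z-o[2])/d[2])
def proj(p,X):
    f,cx,cy,o,R=cam(p); c=R.T@(np.array(X)-o); return np.array([cx+f*c[0]/-c[2],cy-f*c[1]/-c[2]])
def two(p,a,q,b):
    o1,d1=ray(p,*a);o2,d2=ray(q,*b)
    t=np.linalg.lstsq(np.c_[d1,-d2],o2-o1,rcond=None)[0]; A=o1+d1*t[0];B=o2+d2*t[1]
    return (A+B)/2,np.linalg.norm(A-B)
def blobs(p,lo,hi,roi,amin=4):
    x0,y0,x1,y1=roi; hsv=cv2.cvtColor(p['pixels'],cv2.COLOR_RGB2HSV)[y0:y1,x0:x1]
    m=cv2.inRange(hsv,np.array(lo),np.array(hi)); n,l,st,c=cv2.connectedComponentsWithStats(m)
    return [(c[i]+[x0,y0],int(st[i,4]),(l==i)) for i in range(1,n) if st[i,4]>=amin]
E
python3 - <<'E'
from h import *
import pickle
P={n:snapshot(n) for n in('top','side')}
pickle.dump(P,open('P.pkl','wb'))
t=P['top']['pixels'][145:250,300:420];s=P['side']['pixels'][180:285,305:425]
im=np.hstack([cv2.resize(a,None,fx=3.3,fy=3.3,interpolation=cv2.INTER_NEAREST) for a in(t,s)])
t2=P['top']['pixels'][175:250,215:280];s2=P['top']['pixels'][205:290,440:490]
im2=np.zeros((250,im.shape[1],3),np.uint8)
a=cv2.resize(t2,None,fx=3.3,fy=3.3,interpolation=0);b=cv2.resize(s2,None,fx=2.9,fy=2.9,interpolation=0);c=cv2.resize(P['side']['pixels'][310:400,410:480],None,fx=2.7,fy=2.7,interpolation=0)
for k,x in((a,0),(b,230),(c,400)): im2[:k.shape[0],x:x+k.shape[1]]=k
cv2.imwrite('pics/c1.png',np.vstack([im,im2])[:,:,::-1])
E
```

```text
(no output)
```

View pics/c1.png

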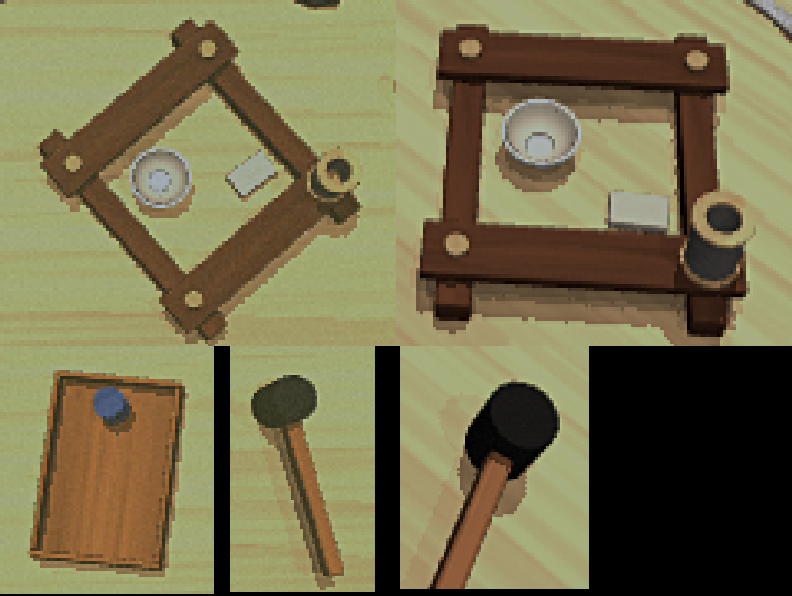

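The crop confirms the choice. The grey spool with pale ends sits on the fourth crossing of the frame, and the other three pegs are home. The brown tray holds the blue spool, and the mallet stands with its handle towards the robot.

```bash
python3 - <<'E'
from h import *
import pickle
P=pickle.load(open('P.pkl','rb'));T,S=P['top'],P['side']
def near(p,uv,r=5):
    x,y=map(int,uv); roi=p['pixels'][y-r:y+r+1,x-r:x+r+1].astype(int).sum(2); g=(roi>roi.min()+.55*(roi.max()-roi.min()))
    yy,xx=np.nonzero(g); return np.array([xx.mean()+x-r,yy.mean()+y-r]),g.sum()
pk={}
for k,a,b in(('A',(363,159),(396,198)),('B',(322,194),(327,194)),('C',(359,236),(323,254))):
    ta,n=near(T,a);sb,m=near(S,b); X,e=two(T,ta,S,sb); 
    pk[k]=(plane(T,ta,.043)+plane(S,sb,.043))/2
    print(k,ta,n,sb,m,'tri',X.round(4),round(e,4),plane(T,ta,.043).round(4),plane(S,sb,.043).round(4))
A,B,C=pk['A'],pk['B'],pk['C']
print('lens',np.linalg.norm(A-B),np.linalg.norm(C-B)); D=A+C-B;print('peg',D)
for n,p,roi in(('T',T,(385,180,420,220)),('S',S,(385,230,420,275))):
    print(n,'spool top proj',proj(p,[*D[:2],.098]))
# tray
cs=[(33,556),(163,570),(183,380),(58,372)]
cs=[plane(T,(x/3.3+215,(y-346)/3.3+175),.025) for x,y in cs]
print('tray',np.round(cs,4),np.mean(cs,0)); print([np.linalg.norm(cs[i]-cs[(i+1)%4]).round(4) for i in range(4)])
b=np.array([[217.,251]]);
# mallet
for n,p,roi in(('T',T,(440,205,490,295)),('S',S,(410,310,480,400))):
    x0,y0,x1,y1=roi;hsv=cv2.cvtColor(p['pixels'],cv2.COLOR_RGB2HSV)[y0:y1,x0:x1]
    v=hsv[...,2];m=(v<70).astype(np.uint8);nn,l,st,c=cv2.connectedComponentsWithStats(m);i=1+st[1:,4].argmax();print(n,'head',c[i]+[x0,y0],st[i])
    h=((hsv[...,0]<16)&(hsv[...,1]>90)&(v>75)).astype(np.uint8);nn,l,st,c=cv2.connectedComponentsWithStats(h);i=1+st[1:,4].argmax();print(n,'handle',c[i]+[x0,y0],st[i])
    yy,xx=np.nonzero(l==i);pts=np.array([plane(p,(a+x0,b+y0),.054)[:2] for a,b in zip(xx,yy)],np.float32)
    print(cv2.minAreaRect(pts),cv2.fitLine(pts,2,0,.01,.01).ravel())
E
```

```text
A [362.72222222 158.83333333] 18 [395.55172414 197.5862069 ] 29 tri [ 0.6986 -0.0426  0.0459] 0.0019 [ 0.7002 -0.0436  0.043 ] [ 0.7   -0.041  0.043]
B [321.72222222 193.88888889] 18 [326.81481481 193.88888889] 27 tri [0.5837 0.0964 0.0468] 0.0005 [0.5847 0.0962 0.043 ] [0.5858 0.0986 0.043 ]
C [358.05 235.1 ] 20 [322.77142857 253.42857143] 35 tri [ 0.4459 -0.0169  0.0445] 0.0003 [ 0.4462 -0.0171  0.043 ] [ 0.4465 -0.0162  0.043 ]
lens 0.18082565644322857 0.1797099055194658
peg [ 0.56114877 -0.15634537  0.043     ]
T spool top proj [402.33660166 195.66555464]
S spool top proj [404.52935552 245.82013076]
tray [[0.4481 0.4151 0.025 ]
 [0.4308 0.2869 0.025 ]
 [0.6221 0.2661 0.025 ]
 [0.6337 0.3924 0.025 ]] [0.53366628 0.34011627 0.025     ]
[np.float64(0.1294), np.float64(0.1924), np.float64(0.1268), np.float64(0.187)]
T head [459.44235925 231.02680965] [  7  10  27  69 373]
T handle [468.7892562  257.73140496] [ 20  28  19  51 242]
((0.36455869674682617, -0.3633069694042206), (0.16080047190189362, 0.015147888101637363), 11.409971237182617) [ 0.98002064  0.19889571  0.36426437 -0.36345407]
S head [449.25896861 342.95179372] [ 11  13  48  77 892]
S handle [437.13582677 375.44094488] [ 13  40  28  50 508]
((0.3980395793914795, -0.3587046265602112), (0.10585377365350723, 0.020320730283856392), 11.342782020568848) [ 0.9831751   0.18266566  0.39716193 -0.35699353]
```

```bash
cat >> h.py <<'E'
from scipy.spatial.transform import Rotation as Ro
def go(x,y,z,az):
    "target TCP, azimuth (deg) of tool y, tool down -> shift mm and turn deg in current tool axes"
    s=observe();R=np.array(s['orientation']);a=np.radians(az);Y=np.array([np.cos(a),np.sin(a),0]);Z=np.array([0,0,-1.]);G=np.c_[np.cross(Y,Z),Y,Z]
    print('at',np.round(s['tcp_pos'],4),'az',np.degrees(np.arctan2(R[1,1],R[0,1])).round(1),'t',s['clock'],'w',round(s['grip_width'],4),'F',np.round(s['wrist_force'],1))
    print('turn',np.round(Ro.from_matrix(R.T@G).as_rotvec(degrees=True),1),'shift',np.round(1000*R.T@(np.array([x,y,z])-s['tcp_pos']),1))
E
python3 - <<'E'
from h import *
import pickle
P=pickle.load(open('P.pkl','rb'));T,S=P['top'],P['side']
print('head',plane(T,(463.4,223),.08),plane(S,(456.3,335.6),.08),two(T,(463.4,223),S,(456.3,335.6)))
print('spooltop',plane(T,(400.9,197.1),.098),plane(S,(404.1,246.1),.098))
go(.561,-.156,.17,-16)
E
```

```text
head [ 0.47183461 -0.34706453  0.08      ] [ 0.47448856 -0.34355314  0.08      ] (array([ 0.47048873, -0.34361108,  0.08882656]), np.float64(0.0008256487805808028))
spooltop [ 0.55668157 -0.15154646  0.098     ] [ 0.55990478 -0.15607446  0.098     ]
at [0.2917 0.5803 0.2306] az 63.3 t 0.2 w 0.0854 F [-0.4 -0.5  0.2]
turn [-0.1  0.1 79.3] shift [-571.3 -536.9   61.4]
```

Request:
{"fn": "drive_tool", "kwargs": {"plan": [0, 0, 40, -285, -268, 30, 85, 0, 0, 40, -285, -268, 30, 85, 0, 0, 40, -285, -268, 30, 85, 0, 0, 40, -285, -268, 30, 85, 0, 0, 40, -285, -268, 30, 85, 0, 0, 40, -285, -268, 30, 85, 0, 0, 40, -285, -268, 30, 85, 0, 0, 40, -285, -268, 30, 85]}}

```text
clock: 1.2
tcp_pos: [0.4265, 0.2125, 0.2013]
orientation: [[-0.393, 0.919, -0.0], [0.919, 0.393, 0.0], [0.0, -0.0, -1.0]]
wrist_force: [-0.4, 0.9, -0.0]
grip_width: 0.0846
finger_force: 0.0
```

```bash
python3 -c "
from h import *
go(.560,-.155,.17,-16)"
```

```text
at [0.4265 0.2125 0.2013] az 23.1 t 1.2 w 0.0846 F [-0.4  0.9 -0. ]
turn [-0.  -0.  39.1] shift [-390.3  -21.7   31.3]
```

Request:
{"fn": "drive_tool", "kwargs": {"plan": [0, 0, 39, -390, -22, 31, 85, 0, 0, 39, -390, -22, 31, 85, 0, 0, 39, -390, -22, 31, 85, 0, 0, 39, -390, -22, 31, 85, 0, 0, 39, -390, -22, 31, 85, 0, 0, 39, -390, -22, 31, 85, 0, 0, 39, -390, -22, 31, 85, 0, 0, 39, -390, -22, 31, 85]}}

```text
clock: 2.2
tcp_pos: [0.5611, -0.1521, 0.1697]
orientation: [[0.269, 0.963, -0.0], [0.963, -0.269, 0.001], [0.001, -0.001, -1.0]]
wrist_force: [-0.1, 0.7, -0.2]
grip_width: 0.0853
finger_force: 0.0
```

```bash
python3 -c "
from h import *
go(.560,-.155,.053,-16)"
```

```text
at [ 0.5611 -0.1521  0.1697] az -15.6 t 2.2 w 0.0853 F [-0.1  0.7 -0.2]
turn [-0.  -0.1  0.4] shift [ -3.2  -0.2 116.7]
```

Request:
{"fn": "drive_tool", "kwargs": {"plan": [0, 0, 0, -3, 0, 40, 80, 0, 0, 0, -3, 0, 80, 80, 0, 0, 0, -3, 0, 105, 80, 0, 0, 0, -3, 0, 116, 80, 0, 0, 0, -3, 0, 116, 25, 0, 0, 0, -3, 0, 116, 25, 0, 0, 0, -3, 0, 116, 25, 0, 0, 0, -3, 0, 116, 25]}}

```text
clock: 3.2
tcp_pos: [0.5606, -0.1565, 0.0558]
orientation: [[0.27, 0.963, 0.003], [0.963, -0.27, -0.0], [0.001, 0.003, -1.0]]
wrist_force: [-0.7, 0.6, 6.0]
grip_width: 0.042
finger_force: 61.0
```

Request:
{"fn": "drive_tool", "kwargs": {"plan": [0, 0, 0, 0, 0, 0, 25, 0, 0, 0, 0, 0, 0, 25]}}

```text
clock: 3.45
tcp_pos: [0.5607, -0.1565, 0.0558]
orientation: [[0.27, 0.963, 0.003], [0.963, -0.27, -0.0], [0.001, 0.003, -1.0]]
wrist_force: [-0.2, 0.7, 7.3]
grip_width: 0.0421
finger_force: 61.0
```

Request:
{"fn": "drive_tool", "kwargs": {"plan": [0, 0, 0, 0, 0, -20, 25, 0, 0, 0, 0, 0, -50, 25, 0, 0, 0, 0, 0, -90, 25, 0, 0, 0, 0, 0, -90, 25, 0, 0, 0, 0, 0, -90, 25]}}

```text
clock: 4.08
tcp_pos: [0.5587, -0.1561, 0.1437]
orientation: [[0.27, 0.963, -0.002], [0.963, -0.27, 0.001], [0.0, -0.002, -1.0]]
wrist_force: [-0.1, 0.9, -0.6]
grip_width: 0.0423
finger_force: 60.9
```

```bash
python3 - <<'E'
from h import *
T,S=snapshot('top'),snapshot('side')
a=T['pixels'][120:280,330:490];b=S['pixels'][120:280,330:490]
cv2.imwrite('pics/lift.png',np.hstack([cv2.resize(x,(400,400),interpolation=0) for x in(a,b)])[:,:,::-1])
go(.492,.345,.15,35)
E
```

```text
at [ 0.5584 -0.156   0.1429] az -15.7 t 4.175 w 0.042 F [-0.2  0.3 -0.8]
turn [ -0.2  -0.1 -50.7] shift [ 464.4 -199.4   -6.4]
```

View pics/lift.png

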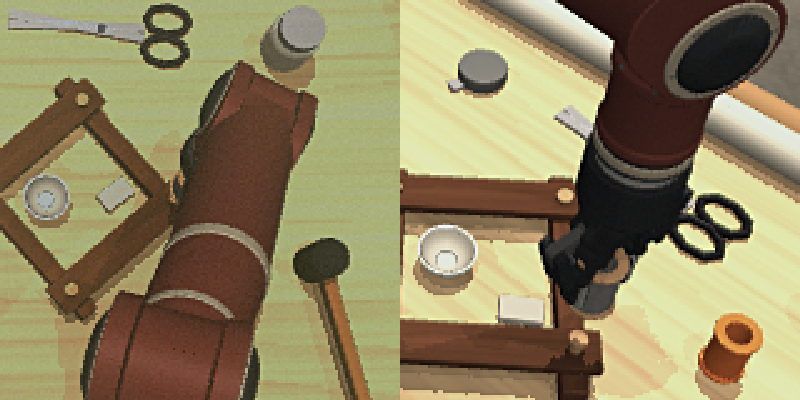

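The side crop shows the spool held upright and clear at (600,290), with the proud peg now visible at (577,343). Next stop is the tray.

Request:
{"fn": "drive_tool", "kwargs": {"plan": [0, 0, -6, 50, -20, -6, 25, 0, 0, -13, 110, -48, -6, 25, 0, 0, -20, 170, -73, -6, 25, 0, 0, -27, 230, -99, -6, 25, 0, 0, -34, 290, -125, -6, 25, 0, 0, -41, 350, -150, -6, 25, 0, 0, -47, 410, -176, -6, 25, 0, 0, -51, 464, -199, -6, 25]}}

```text
clock: 5.18
tcp_pos: [0.4942, 0.332, 0.149]
orientation: [[-0.58, 0.815, -0.002], [0.815, 0.58, -0.002], [-0.0, -0.002, -1.0]]
wrist_force: [1.5, -0.1, -0.3]
grip_width: 0.0425
finger_force: 60.8
```

Request:
{"fn": "drive_tool", "kwargs": {"plan": [0, 0, 0, 0, 0, 0, 25, 0, 0, 0, 0, 0, 0, 25]}}

```text
clock: 5.42
tcp_pos: [0.4947, 0.3295, 0.149]
orientation: [[-0.578, 0.816, -0.002], [0.816, 0.578, -0.003], [-0.001, -0.003, -1.0]]
wrist_force: [0.2, -0.9, -0.6]
grip_width: 0.0423
finger_force: 60.9
```

```bash
python3 -c "
from h import *
go(.492,.345,.026,35)"
```

```text
at [0.4947 0.3295 0.149 ] az 35.3 t 5.425 w 0.0423 F [ 0.2 -0.9 -0.6]
turn [-0.2  0.1  0.3] shift [ 14.3   7.2 122.9]
```

Request:
{"fn": "drive_tool", "kwargs": {"plan": [0, 0, 0, 14, 7, 30, 25, 0, 0, 0, 14, 7, 60, 25, 0, 0, 0, 14, 7, 85, 25, 0, 0, 0, 14, 7, 105, 25, 0, 0, 0, 14, 7, 114, 25, 0, 0, 0, 14, 7, 119, 25, 0, 0, 0, 14, 7, 123, 25, 0, 0, 0, 14, 7, 123, 25]}}

```text
clock: 6.42
tcp_pos: [0.493, 0.3461, 0.0276]
orientation: [[-0.578, 0.816, 0.0], [0.816, 0.578, 0.0], [-0.0, 0.0, -1.0]]
wrist_force: [-0.5, -1.0, -0.4]
grip_width: 0.0423
finger_force: 61.0
```

Request:
{"fn": "drive_tool", "kwargs": {"plan": [0, 0, 0, 0, 0, 1, 25, 0, 0, 0, 0, 0, 2, 25]}}

```text
clock: 6.68
tcp_pos: [0.4929, 0.3463, 0.0256]
orientation: [[-0.578, 0.816, 0.001], [0.816, 0.578, 0.0], [0.0, 0.001, -1.0]]
wrist_force: [0.6, -0.3, -0.3]
grip_width: 0.0422
finger_force: 61.0
```

Request:
{"fn": "drive_tool", "kwargs": {"plan": [0, 0, 0, 0, 0, 1, 25, 0, 0, 0, 0, 0, 2, 25, 0, 0, 0, 0, 0, 3, 25, 0, 0, 0, 0, 0, 3, 25]}}

```text
clock: 7.18
tcp_pos: [0.4928, 0.3461, 0.0238]
orientation: [[-0.578, 0.816, 0.0], [0.816, 0.578, 0.0], [0.0, 0.0, -1.0]]
wrist_force: [-1.7, -0.7, 7.6]
grip_width: 0.0422
finger_force: 62.1
```

Contact with the tray floor at the expected height. I'll release, wait and rise.

Request:
{"fn": "drive_tool", "kwargs": {"plan": [0, 0, 0, 0, 0, -1, 50, 0, 0, 0, 0, 0, -1, 60, 0, 0, 0, 0, 0, -1, 62, 0, 0, 0, 0, 0, -1, 62, 0, 0, 0, 0, 0, -30, 62, 0, 0, 0, 0, 0, -70, 70, 0, 0, 0, 0, 0, -120, 80, 0, 0, 0, 0, 0, -160, 80]}}

```text
clock: 8.18
tcp_pos: [0.493, 0.3462, 0.1843]
orientation: [[-0.578, 0.816, 0.001], [0.816, 0.578, 0.001], [-0.0, 0.001, -1.0]]
wrist_force: [0.7, -0.8, 0.8]
grip_width: 0.08
finger_force: 0.0
```

```bash
python3 - <<'E'
from h import *
T,S=snapshot('top'),snapshot('side')
a=T['pixels'][160:260,200:300];b=S['pixels'][110:210,200:300];c=S['pixels'][220:300,360:440]
cv2.imwrite('pics/tray.png',np.hstack([cv2.resize(x,(266,266),interpolation=0) for x in(a,b,c)])[:,:,::-1])
go(.428,-.350,.15,-79)
E
```

```text
at [0.4956 0.3477 0.1876] az 35.3 t 8.275 w 0.0802 F [ 0.4 -0.7 -0.8]
turn [  0.4  -0.6 114.3] shift [-530.3 -458.8   32.5]
```

View pics/tray.png

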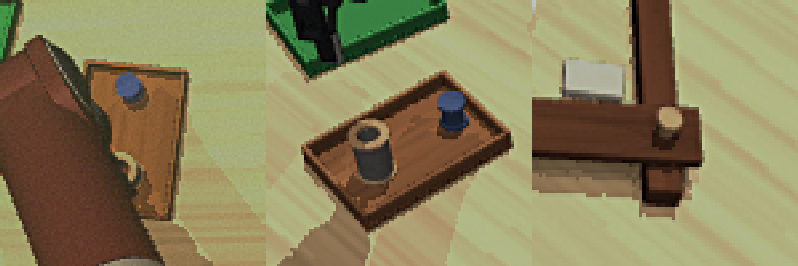

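The tray crop shows the spool standing upright at the free end, clear of the blue spool. The proud peg is bare, its top at about (401,255) in the side view. On to the mallet.

Request:
{"fn": "drive_tool", "kwargs": {"plan": [0, 0, 57, -265, -229, 16, 80, 0, 0, 57, -265, -229, 16, 80, 0, 0, 57, -265, -229, 16, 80, 0, 0, 57, -265, -229, 16, 80, 0, 0, 57, -265, -229, 16, 80, 0, 0, 57, -265, -229, 16, 80, 0, 0, 57, -265, -229, 16, 80, 0, 0, 57, -265, -229, 16, 80]}}

```text
clock: 9.28
tcp_pos: [0.459, -0.0016, 0.1659]
orientation: [[0.368, 0.93, -0.001], [0.93, -0.368, 0.001], [0.0, -0.001, -1.0]]
wrist_force: [0.8, -0.0, -0.6]
grip_width: 0.0799
finger_force: 0.0
```

```bash
python3 - <<'E'
from h import *
S=snapshot('side')
uv=(400.9,254.9)
print([plane(S,uv,z).round(4) for z in(.058,.062)],proj(S,[.561,-.1563,.060]))
go(.428,-.350,.15,-79)
E
```

```text
[array([ 0.5603, -0.1553,  0.058 ]), array([ 0.5579, -0.1562,  0.062 ])] [401.57504491 254.51710621]
at [ 0.4591 -0.001   0.1659] az -21.5 t 9.325 w 0.0802 F [0.3 0.3 0.7]
turn [-0.1  0.  57.5] shift [-336.    99.2   15.7]
```

Request:
{"fn": "drive_tool", "kwargs": {"plan": [0, 0, 57, -336, 99, 16, 60, 0, 0, 57, -336, 99, 16, 60, 0, 0, 57, -336, 99, 16, 60, 0, 0, 57, -336, 99, 16, 60, 0, 0, 57, -336, 99, 16, 60, 0, 0, 57, -336, 99, 16, 60, 0, 0, 57, -336, 99, 16, 60, 0, 0, 57, -336, 99, 16, 60]}}

```text
clock: 10.32
tcp_pos: [0.4281, -0.349, 0.1496]
orientation: [[0.98, 0.2, -0.0], [0.2, -0.98, 0.003], [0.0, -0.003, -1.0]]
wrist_force: [-0.7, -0.4, -0.4]
grip_width: 0.0601
finger_force: 0.0
```

```bash
python3 - <<'E'
from h import *
go(.428,-.350,.023,-79)
E
```

```text
at [ 0.4281 -0.349   0.1496] az -78.5 t 10.325 w 0.0601 F [-0.7 -0.4 -0.4]
turn [-0.1 -0.   0.5] shift [ -0.3   1.2 126.6]
```

Request:
{"fn": "drive_tool", "kwargs": {"plan": [0, 0, 0, 0, 1, 40, 60, 0, 0, 0, 0, 1, 80, 60, 0, 0, 0, 0, 1, 110, 60, 0, 0, 0, 0, 1, 125, 60, 0, 0, 0, 0, 1, 126, 60, 0, 0, 0, 0, 1, 126, 8, 0, 0, 0, 0, 1, 126, 8, 0, 0, 0, 0, 1, 126, 8]}}

```text
clock: 11.32
tcp_pos: [0.4276, -0.3525, 0.0255]
orientation: [[0.981, 0.196, 0.002], [0.196, -0.981, -0.0], [0.001, 0.001, -1.0]]
wrist_force: [-0.1, 1.2, 4.8]
grip_width: 0.0168
finger_force: 58.6
```

Request:
{"fn": "drive_tool", "kwargs": {"plan": [0, 0, 0, 0, 0, 0, 8, 0, 0, 0, 0, 0, 0, 8, 0, 0, 0, 0, 0, 0, 8]}}

```text
clock: 11.7
tcp_pos: [0.4276, -0.3525, 0.0254]
orientation: [[0.981, 0.196, 0.002], [0.196, -0.981, -0.0], [0.001, 0.001, -1.0]]
wrist_force: [-0.8, 1.1, 6.3]
grip_width: 0.0169
finger_force: 58.8
```

Request:
{"fn": "drive_tool", "kwargs": {"plan": [0, 0, 0, 0, 0, -20, 8, 0, 0, 0, 0, 0, -60, 8, 0, 0, 0, 0, 0, -105, 8, 0, 0, 0, 0, 0, -105, 8]}}

```text
clock: 12.2
tcp_pos: [0.4281, -0.3541, 0.132]
orientation: [[0.981, 0.196, 0.004], [0.196, -0.981, -0.005], [0.003, 0.006, -1.0]]
wrist_force: [-0.7, -0.6, -4.4]
grip_width: 0.0169
finger_force: 59.2
```

```bash
python3 - <<'E'
from h import *
go(.514,-.1657,.13,-79)
E
```

```text
at [ 0.4281 -0.3541  0.132 ] az -78.7 t 12.2 w 0.0169 F [-0.7 -0.6 -4.4]
turn [ 0.3 -0.2  0.3] shift [ 121.2 -167.9    1.4]
```

Request:
{"fn": "drive_tool", "kwargs": {"plan": [0, 0, 0, 30, -42, 1, 8, 0, 0, 0, 60, -84, 1, 8, 0, 0, 0, 90, -126, 1, 8, 0, 0, 0, 110, -152, 1, 8, 0.3, 0, 0, 121, -168, 1, 8, 0.3, 0, 0, 121, -168, 1, 8, 0.3, 0, 0, 121, -168, 1, 8]}}

```text
clock: 13.08
tcp_pos: [0.5115, -0.1662, 0.1282]
orientation: [[0.981, 0.193, -0.002], [0.193, -0.981, 0.003], [-0.001, -0.004, -1.0]]
wrist_force: [-0.2, -0.4, -4.2]
grip_width: 0.017
finger_force: 59.5
```

```bash
python3 - <<'E'
from h import *
T,S=snapshot('top'),snapshot('side')
print(proj(S,[.5611,-.1563,.185]),proj(S,[.5611,-.1563,.105]),proj(T,[.5611,-.1563,.185]))
a=T['pixels'][130:250,340:460];b=S['pixels'][160:280,330:450]
cv2.imwrite('pics/over.png',np.hstack([cv2.resize(x,(400,400),interpolation=0) for x in(a,b)])[:,:,::-1])
go(.514,-.1657,.13,-79)
E
```

```text
[411.96737049 223.49378626] [405.05588822 244.15857621] [408.13985524 189.92052551]
at [ 0.5118 -0.1662  0.1285] az -78.9 t 13.175 w 0.0173 F [-0.3 -0.7 -3.3]
turn [-0.2  0.   0.1] shift [ 2.3 -0.  -1.5]
```

View pics/over.png

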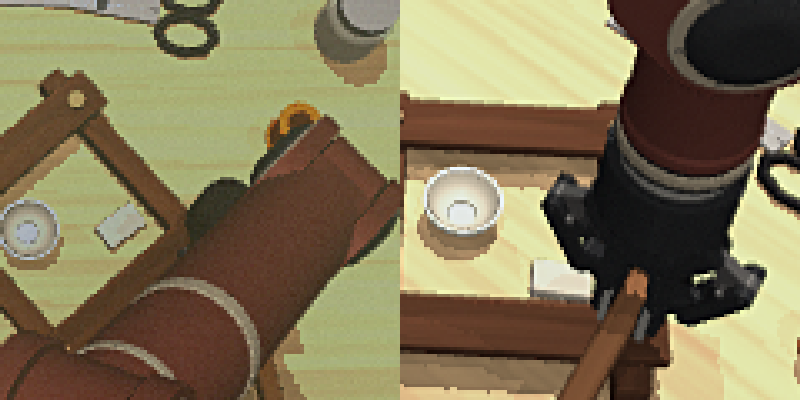

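The head's visible left and top edges, at about (396,200) and (406,184) in the top view, agree with the predicted centre (408,190). First blow.

Request:
{"fn": "drive_tool", "kwargs": {"plan": [0, 0, 0, 2, 0, -2, 8, 0, 0, 0, 2, 0, 10, 8, 0, 0, 0, 2, 0, 35, 8, 0, 0, 0, 2, 0, 62, 8, 0, 0, 0, 2, 0, 62, 8]}}

```text
clock: 13.8
tcp_pos: [0.514, -0.1634, 0.065]
orientation: [[0.981, 0.195, -0.003], [0.195, -0.981, 0.005], [-0.002, -0.006, -1.0]]
wrist_force: [0.9, 0.4, -3.3]
grip_width: 0.0167
finger_force: 61.7
```

Request:
{"fn": "drive_tool", "kwargs": {"plan": [0, 0, 0, 0, 0, 0, 8]}}

```text
clock: 13.92
tcp_pos: [0.5146, -0.1632, 0.0659]
orientation: [[0.981, 0.196, -0.002], [0.196, -0.981, 0.005], [-0.001, -0.005, -1.0]]
wrist_force: [-0.1, -0.2, -4.0]
grip_width: 0.0169
finger_force: 61.7
```

Request:
{"fn": "drive_tool", "kwargs": {"plan": [0, 0, 0, 0, 0, -40, 8, 0, 0, 0, 0, 0, -80, 8, 0, 0, 0, -60, 30, -90, 8, 0, 0, 0, -110, 70, -90, 8, 0, 0, 0, -110, 90, -90, 8, 0, 0, 0, -110, 90, -90, 8, 0, 0, 0, -110, 90, -90, 8]}}

```text
clock: 14.8
tcp_pos: [0.4248, -0.2722, 0.1556]
orientation: [[0.98, 0.197, -0.001], [0.197, -0.98, 0.007], [0.0, -0.007, -1.0]]
wrist_force: [-0.4, 0.3, -4.2]
grip_width: 0.0171
finger_force: 61.7
```

```bash
python3 - <<'E'
from h import *
T,S=snapshot('top'),snapshot('side')
a=S['pixels'][180:330,330:480];b=S['pixels'][225:285,370:430];
for z in(.038,.043,.055,.06): print(z,proj(S,[.5611,-.1563,z]))
cv2.imwrite('pics/after1.png',np.hstack([cv2.resize(x,(400,400),interpolation=0) for x in(a,b)])[:,:,::-1])
go(.514,-.1657,.13,-79)
E
```

```text
0.038 [400.01028624 259.24453045]
0.043 [400.36635561 258.17991095]
0.055 [401.23379468 255.58633614]
0.06 [401.60069623 254.4893293 ]
at [ 0.4251 -0.2718  0.1555] az -78.5 t 14.9 w 0.0171 F [ 0.2 -0.2 -3.8]
turn [-0.4  0.   0.5] shift [108.2 -86.1  26.1]
```

View pics/after1.png

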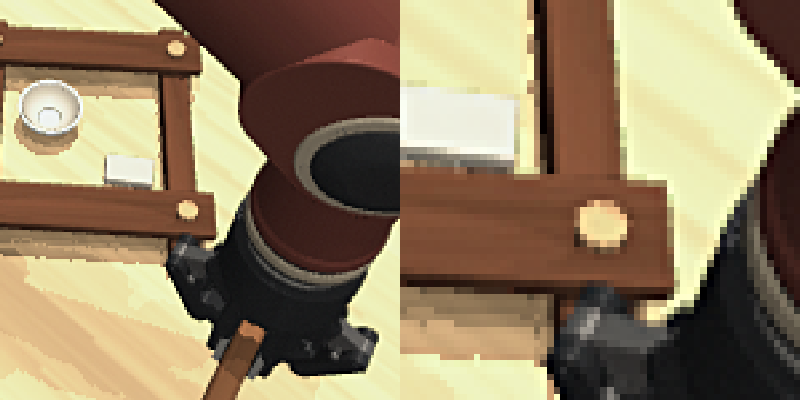

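The side crop shows the peg's top at about (400.4,258.7), against (400.4,258.2) predicted for home, so it looks home. I'll give one more gentle blow to be sure.

Request:
{"fn": "drive_tool", "kwargs": {"plan": [0, 0, 0, 40, -30, 20, 8, 0, 0, 0, 80, -60, 26, 8, 0, 0, 0, 107, -86, 26, 8, 0, 0, 0, 108, -88, 26, 8, 0, 0, 0, 108, -88, 26, 8, 0, 0, 0, 108, -88, 50, 8, 0, 0, 0, 108, -88, 75, 8, 0, 0, 0, 108, -88, 93, 8]}}

```text
clock: 15.9
tcp_pos: [0.5119, -0.1666, 0.0627]
orientation: [[0.981, 0.194, -0.002], [0.194, -0.981, 0.005], [-0.002, -0.005, -1.0]]
wrist_force: [-15.7, -1.0, 29.3]
grip_width: 0.017
finger_force: 67.1
```

Request:
{"fn": "drive_tool", "kwargs": {"plan": [0, 0, 0, 0, 0, 2, 8]}}

```text
clock: 16.02
tcp_pos: [0.5114, -0.1669, 0.0616]
orientation: [[0.981, 0.194, -0.003], [0.194, -0.981, 0.005], [-0.002, -0.006, -1.0]]
wrist_force: [-4.9, 1.4, 7.4]
grip_width: 0.0172
finger_force: 64.1
```

The blow met about 30 N at a hard stop, so the peg is home. The mallet has probably pitched a little in the grip, so I'll go back over its old place and measure the tilt from the handle.

Request:
{"fn": "drive_tool", "kwargs": {"plan": [0, 0, 0, 0, 0, -40, 8, 0, 0, 0, 0, 0, -70, 8, 0, 0, 0, -30, 42, -70, 8, 0, 0, 0, -60, 84, -70, 8, 0, 0, 0, -90, 126, -70, 8, 0, 0, 0, -118, 166, -70, 8, 0, 0, 0, -118, 166, -70, 8, 0, 0, 0, -118, 166, -70, 8]}}

```text
clock: 17.02
tcp_pos: [0.4296, -0.3518, 0.1303]
orientation: [[0.981, 0.195, -0.001], [0.195, -0.981, 0.006], [0.0, -0.006, -1.0]]
wrist_force: [-0.2, 0.5, -3.8]
grip_width: 0.0168
finger_force: 62.6
```

Request:
{"fn": "drive_tool", "kwargs": {"plan": [0, 0, 0, 0, 0, 0, 8, 0, 0, 0, 0, 0, 0, 8]}}

```text
clock: 17.27
tcp_pos: [0.4308, -0.3506, 0.1303]
orientation: [[0.98, 0.198, -0.001], [0.198, -0.98, 0.006], [0.0, -0.006, -1.0]]
wrist_force: [0.1, -0.1, -5.0]
grip_width: 0.0172
finger_force: 62.6
```

```bash
python3 - <<'E'
from h import *
go(.428,-.353,.13,-79)
T,S=snapshot('top'),snapshot('side')
a=T['pixels'][190:310,410:530];b=S['pixels'][280:400,370:490]
cv2.imwrite('pics/tilt.png',np.hstack([cv2.resize(x,(400,400),interpolation=0) for x in(a,b)])[:,:,::-1])
s=observe();R=np.array(s['orientation']);p=np.array(s['tcp_pos'])
X=R[:,0];g=p+np.array([0,0,.0166])
for th in(0,5,10):
    d=-X*np.cos(np.radians(th))-np.array([0,0,1])*np.sin(np.radians(th))
    u=np.array([0,0,1])*np.cos(np.radians(th))-X*np.sin(np.radians(th))
    e=g+.147*d+.012*u; print(th,'end top edge',proj(T,e),proj(S,e))
    h=g-.048*d+.038*u; f=g-.048*d-.042*u; print('  headtop,face',proj(T,h),proj(S,h),proj(T,f))
E
```

```text
at [ 0.4308 -0.3506  0.1303] az -78.6 t 17.275 w 0.0172 F [ 0.1 -0.1 -5. ]
turn [-0.3 -0.   0.4] shift [-3.2  1.8  0.3]
0 end top edge [489.82186014 282.90649814] [427.2229672  425.06316535]
  headtop,face [473.6401317  216.37574677] [473.21072197 312.85919087] [464.19514968 220.13703636]
5 end top edge [488.09081224 283.01875565] [425.26193313 426.67887612]
  headtop,face [474.49794776 217.33795538] [473.30809421 313.62408855] [464.35758515 218.85536864]
10 end top edge [486.28439347 282.75047299] [423.64013206 427.54129275]
  headtop,face [475.35526628 218.4366045 ] [473.28509766 314.63612997] [464.58919466 217.6760165 ]
```

View pics/tilt.png

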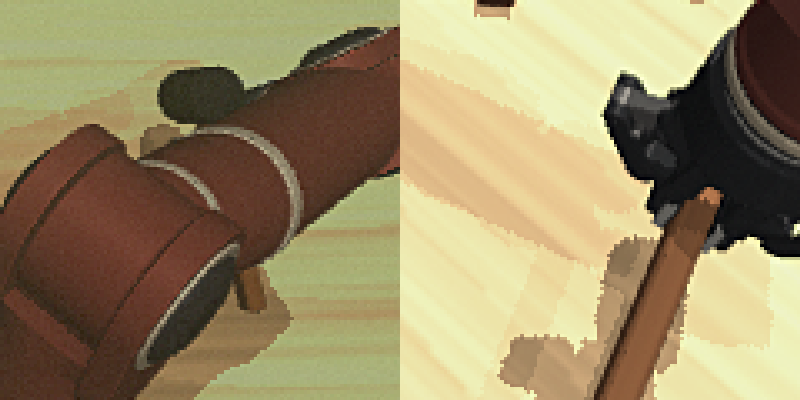

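The top crop shows the handle end at about (486,282), which suggests the head has pitched up by 5–10°. The handle points nearly along the side camera's line of sight, so I'll turn it broadside for a good measurement.

Request:
{"fn": "drive_tool", "kwargs": {"plan": [0, 0, 10, 10, -8, 0, 8, 0, 0, 20, 20, -16, 0, 8, 0, 0, 30, 30, -20, 0, 8, 0, 0, 40, 35, -24, 0, 8, 0, 0, 50, 35, -24, 0, 8, 0, 0, 55, 35, -24, 0, 8, 0, 0, 55, 35, -24, 0, 8, 0, 0, 55, 35, -24, 0, 8]}}

```text
clock: 18.38
tcp_pos: [0.4599, -0.321, 0.1305]
orientation: [[0.724, -0.689, -0.001], [-0.689, -0.724, 0.006], [-0.004, -0.003, -1.0]]
wrist_force: [0.3, -0.4, -4.0]
grip_width: 0.017
finger_force: 62.6
```

```bash
python3 - <<'E'
from h import *
import pickle
S=snapshot('side');s=observe();pickle.dump((S,s),open('S2.pkl','wb'))
print(s['tcp_pos'],s['orientation'])
b=S['pixels'][220:400,300:540]
cv2.imwrite('pics/tilt2.png',cv2.resize(b,(720,540),interpolation=0)[:,:,::-1])
E
```

```text
[ 0.45983139 -0.32109753  0.13061253] [[ 7.24096928e-01 -6.89697809e-01 -7.55778617e-04]
 [-6.89684483e-01 -7.24088985e-01  5.51861604e-03]
 [-4.35342837e-03 -3.47476414e-03 -9.99984487e-01]]
```

View pics/tilt2.png

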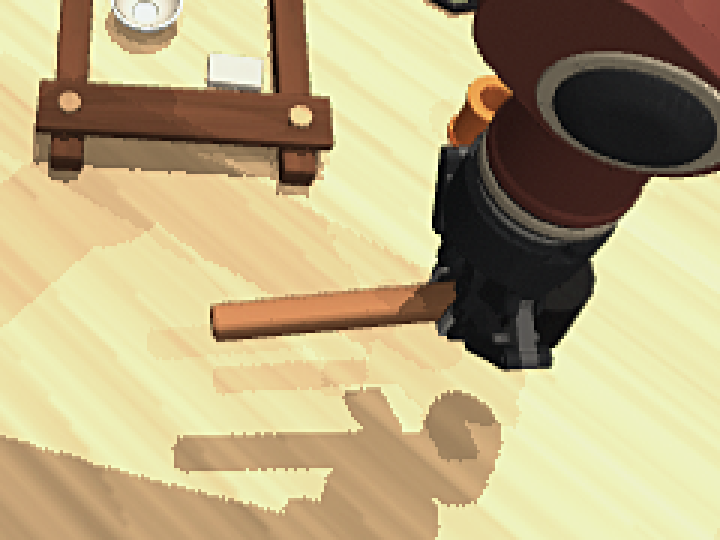

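The handle is now broadside in the side view, running from (370,327) to (450,318).

```bash
python3 - <<'E'
from h import *
import pickle
S,s=pickle.load(open('S2.pkl','rb'));R=np.array(s['orientation']);p=np.array(s['tcp_pos'])
X=R[:,0]*[1,1,0];X/=np.linalg.norm(X);N=np.cross([0,0,1],X); N*=np.sign(N@(p-np.array(S['xyz'])))  # away from camera
hsv=cv2.cvtColor(S['pixels'],cv2.COLOR_RGB2HSV)
m=(hsv[...,1]>110)&(hsv[...,0]<16)
up,lo=[],[]
for u in range(375,435):
    r=np.nonzero(m[305:338,u])[0]+305
    up.append((u,r.min()-.5));lo.append((u,r.max()+.5))
for n,e,off in(('up/far-top',up,.009),('lo/near-bottom',lo,-.009)):
    vx,vy,x0,y0=cv2.fitLine(np.array(e,np.float32),cv2.DIST_HUBER,0,.01,.01).ravel()
    Q=[]
    for u in(375,434):
        o,d=ray(S,u,y0+(u-x0)*vy/vx); t=((p+N*off-o)@N)/(d@N); Q.append(o+t*d)
    D=Q[1]-Q[0]; al=D@X; print(n,'head-up tilt deg',np.degrees(np.arctan2(D[2],al)).round(2),'z at TCP',(Q[0][2]+D[2]*((p-Q[0])@X)/al).round(4),vy/vx)
u0=min(u for u in range(350,400) if m[318:330,u].sum()>6); o,d=ray(S,u0,327);t=((p-N*.009-o)@N)/(d@N);print('end along X from TCP',(o+t*d-p)@X)
E
```

```text
up/far-top head-up tilt deg 7.39 z at TCP 0.1591 -0.099202484
lo/near-bottom head-up tilt deg 6.07 z at TCP 0.1436 -0.08912007
end along X from TCP -0.14943313619895415
```

Request:
{"fn": "drive_tool", "kwargs": {"plan": [0, -4, 0, 0, 0, 20, 8, 0, -6.7, 0, 0, 0, 45, 8, 0, -6.7, 0, 0, 0, 70, 8, 0, -6.7, 0, 0, 0, 88, 8, 0, -6.7, 0, 0, 0, 96, 8, 0, -6.7, 0, 0, 0, 100, 8, 0, -6.7, 0, 0, 0, 101, 8, 0, -6.7, 0, 0, 0, 101, 8]}}

```text
clock: 19.42
tcp_pos: [0.4599, -0.3212, 0.0302]
orientation: [[0.718, -0.691, -0.084], [-0.685, -0.723, 0.085], [-0.12, -0.003, -0.993]]
wrist_force: [-0.2, 0.3, -3.6]
grip_width: 0.0171
finger_force: 62.5
```

```bash
python3 - <<'E'
from h import *
import pickle
S=snapshot('side');s=observe();R=np.array(s['orientation']);p=np.array(s['tcp_pos']);print(p,s['wrist_force'],s['moment'],R[2])
X=R[:,0]*[1,1,0];X/=np.linalg.norm(X);N=np.cross([0,0,1],X); N*=np.sign(N@(p-np.array(S['xyz'])))
hsv=cv2.cvtColor(S['pixels'],cv2.COLOR_RGB2HSV)
m=(hsv[...,1]>110)&(hsv[...,0]<16)
e=proj(S,p-X*.14+[0,0,.02]);g=proj(S,p-X*.04+[0,0,.02]);print(e,g)
us=range(int(e[0]),int(g[0]));E={'up':[], 'lo':[]}
for u in us:
    c=int(e[1]+(g[1]-e[1])*(u-e[0])/(g[0]-e[0])); a=c
    if not m[c,u]: continue
    while m[a-1,u]:a-=1
    b=c
    while b<398 and m[b+1,u]:b+=1
    E['up'].append((u,a-.5));E['lo'].append((u,b+.5))
for n,off in(('up',.009),('lo',-.009)):
    vx,vy,x0,y0=cv2.fitLine(np.array(E[n],np.float32),cv2.DIST_HUBER,0,.01,.01).ravel();Q=[]
    for u in(us[0],us[-1]):
        o,d=ray(S,u,y0+(u-x0)*vy/vx); t=((p+N*off-o)@N)/(d@N); Q.append(o+t*d)
    D=Q[1]-Q[0]; al=D@X; print(n,len(E[n]),'tilt',np.degrees(np.arctan2(D[2],al)).round(2),'z',(Q[0][2]+D[2]*((p-Q[0])@X)/al).round(4))
E
```

```text
[ 0.4598533  -0.32111266  0.03017278] [ 0.17210614  0.37069721 -4.43109322] [-0.10324075 -0.04473594  0.0339396 ] [-0.11976078 -0.00306203 -0.99279806]
[369.19322693 341.91908539] [418.74602452 339.29711173]
up 49 tilt 0.46 z 0.0566
lo 49 tilt -0.14 z 0.0422
```

Level to within half a degree. Now I'll lower it to the bench.

Request:
{"fn": "drive_tool", "kwargs": {"plan": [0, 0, 0, 0.2, 0, 2, 8, 0, 0, 0, 0.4, 0, 3, 8, 0, 0, 0, 0.5, 0, 4, 8, 0, 0, 0, 0.5, 0, 4, 8]}}

```text
clock: 19.98
tcp_pos: [0.4595, -0.3208, 0.0254]
orientation: [[0.718, -0.691, -0.086], [-0.685, -0.723, 0.086], [-0.121, -0.003, -0.993]]
wrist_force: [-0.2, -0.2, -3.8]
grip_width: 0.0172
finger_force: 62.5
```

Request:
{"fn": "drive_tool", "kwargs": {"plan": [0, 0, 0, 0.1, 0, 1, 8, 0, 0, 0, 0.2, 0, 2, 8, 0, 0, 0, 0.2, 0, 2, 8]}}

```text
clock: 20.35
tcp_pos: [0.4595, -0.3208, 0.0243]
orientation: [[0.718, -0.691, -0.085], [-0.685, -0.723, 0.086], [-0.121, -0.003, -0.993]]
wrist_force: [-1.2, 2.2, 2.7]
grip_width: 0.017
finger_force: 63.6
```

Contact, with the force swinging from -3.8 to +2.7 N. I'll open gently, then withdraw straight up.

Request:
{"fn": "drive_tool", "kwargs": {"plan": [0, 0, 0, 0, 0, 0, 30, 0, 0, 0, 0, 0, 0, 45, 0, 0, 0, 0, 0, 0, 50, 0, 0, 0, 0, 0, 0, 50, 0, 0, 0, -4, 0, -30, 50, 0, 0, 0, -8, 0, -70, 50, 0, 0, 0, -14, 0, -120, 50, 0, 0, 0, -20, 0, -160, 50]}}

```text
clock: 21.35
tcp_pos: [0.4589, -0.3213, 0.1867]
orientation: [[0.718, -0.691, -0.084], [-0.686, -0.723, 0.084], [-0.119, -0.003, -0.993]]
wrist_force: [0.2, 0.1, 0.4]
grip_width: 0.0496
finger_force: 0.0
```

Request:
{"fn": "drive_tool", "kwargs": {"plan": [0, 0, -40, -60, 180, -30, 50, 0, 0, -40, -60, 180, -30, 50, 0, 0, -40, -60, 180, -30, 50, 0, 0, -40, -60, 180, -30, 50, 0, 0, -40, -60, 180, -30, 50, 0, 0, -40, -60, 180, -30, 50]}}

```text
clock: 22.1
tcp_pos: [0.2951, -0.4117, 0.2208]
orientation: [[0.994, -0.068, -0.086], [-0.06, -0.994, 0.086], [-0.091, -0.081, -0.993]]
wrist_force: [-0.3, -0.2, 0.5]
grip_width: 0.05
finger_force: 0.0
```

```bash
python3 - <<'E'
from h import *
T,S=snapshot('top'),snapshot('side');s=observe();print(s['clock'],s['tcp_pos'],s['wrist_force'],s['joint_velocities'])
cv2.imwrite('pics/end.png',np.vstack([np.hstack([x[120:320,210:510] for x in(T['pixels'],)]+[S['pixels'][120:320,200:500]]),np.hstack([cv2.resize(S['pixels'][240:270,305:415],(440,120),interpolation=0),np.zeros((120,160,3),np.uint8)])])[:,:,::-1])
E
```

```text
22.2 [ 0.29513482 -0.4116239   0.22071183] [0.44909976 0.16761064 0.33613193] [-0.1273175  -0.00517843  0.23503804  0.03811234  0.12159035  0.07676251
  0.31591523]
```

View pics/end.png

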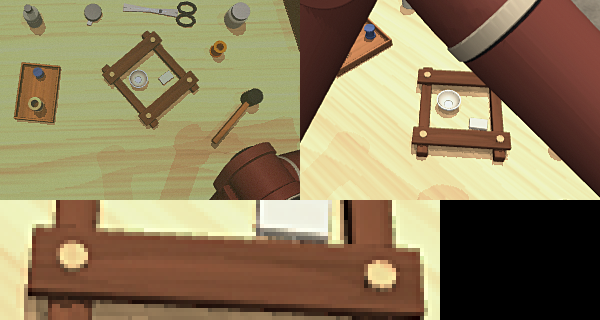

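The end picture shows the mallet standing at (462,218) in the top view and the spool in the tray at (246,223). The peg is flush like the others at side (400.5,258.7), and the dish and chalk have not moved.

```bash
python3 -c "
from rig import *
print(finish_job())"
```

```text
the job is handed in; nothing more can be done
None
```

I handed the job in at about 22 s. In the last pictures the spool stands in the tray, the peg looks fully home, the mallet stands on its face on the bench, and the dish, chalk and small spool look unmoved; no verdict came back.

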